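# Look into a machined housing and hold it square in the inspection jig

### The job

Pick up the open aluminium housing, tip it about 30 degrees to any side while it is in the air, as for a look at the board inside, keep it there for a second, and bring it back level. Then set it flat on the jig's dark base plate with its long sides along the long blue fence, press it into the corner so that one long side lies flush on the long fence and one end flush on the end fence, and finish still gripping it and pressing it against both fences; do not let go. Leave the jig's neighbours (screwdriver, cover plate, blue bin, steel ring) where they are.

Things in the scene. Friction and masses are not known exactly. Their poses are not given: they have to be found in the camera images.
- housing: open-topped machined aluminium box, 84 (its x) by 56 (its y) by 60 mm high, walls 4 mm, about 0.4 kg, green circuit board inside; stands on the bench. Origin: centre of its underside; z up. Same after a half turn about z. Grip it from above across the outside of the long sides (56 mm), fingertips 24 to 32 mm above its underside so that they clear the fences in the jig
- jig: fixed inspection jig: dark steel base plate 180 mm (its x) by 150 mm (its y), 12 mm thick, with two blue fences on it that meet in the corner at its +x +y. Origin: centre of the plate's underside, on the bench; z up. It cannot move. Plate and fences are polished and slick (friction about 0.2)
- long_fence: blue straight fence on the jig plate along the jig's x, at its +y edge: 180 by 14 mm, 20 mm high above the plate. Origin: centre of its underside, on the plate's top; axes as the jig's. Its working face looks to the jig's -y, 61 mm from the jig's origin
- end_fence: blue straight fence on the jig plate along the jig's y, at its +x edge: 14 mm thick in x, 130 mm long, 20 mm high above the plate. Origin: centre of its underside, on the plate's top; axes as the jig's. Its working face looks to the jig's -x, 76 mm from the jig's origin. A 6 mm gap separates it from the long fence's face
- jig_corner (a point): the inner corner where the working faces of the two fences meet, at the top of the base plate (jig frame: x 76, y 61, z 12 mm); axes as the jig's
- seat (a point): where the origin of the housing comes when it is fully home in the corner, on the plate's top (jig frame: x 34, y 33, z 12 mm); axes as the jig's
- screwdriver: bystander: screwdriver lying on the bench, roughly along x
- cover_plate: bystander: aluminium cover plate 84 by 56 mm, 6 mm thick, flat on the bench
- parts_bin: bystander: open blue bin 100 by 140 mm, 55 mm high, beyond the work
- ring_gauge: bystander: steel ring 64 mm across, 20 mm high, beyond the work

How it is judged:
On the way, in this order (a step that is already met when the one before it is completed fails the run):
1. the housing is held clear of the bench, tipped about 30 degrees (height (world z) of housing above 0.025 m and contact force between the fingers and housing above 3 N and angle between housing's own z axis and vertical between 0.4 and 0.66 rad), for 0.5 s.
2. it is level again, still held in the air (height (world z) of housing above 0.025 m and contact force between the fingers and housing above 3 N and angle between housing's own z axis and vertical below 0.12 rad), for 0.1 s.
At the end, for the whole second after the job is handed in: For the last second the housing is gripped, pressed with over 1.5 N on each fence, flat on the plate (3 mm, 3.4 degrees), its long side along the long fence within 2.9 degrees, its origin within 3 mm of the seat along each jig axis, at rest; bystanders moved less than 30 mm (contact force between housing and long_fence above 1.5 N and contact force between housing and end_fence above 1.5 N and contact force between the fingers and housing above 3 N and x of housing in the frame of jig between 0.031 and 0.037 m and y of housing in the frame of jig between 0.03 and 0.036 m and z of housing in the frame of jig between 0.009 and 0.015 m and angle between the x axis of housing and the x axis of jig, either way round below 0.05 rad and angle between housing's own z axis and vertical below 0.06 rad and linear speed of housing below 0.01 m/s and distance of each of screwdriver, cover_plate, parts_bin, ring_gauge from where it was at the start of the episode below 0.03 m); the arm keeps its last pose, push and grip.
It fails at once if a bystander is pushed more than 30 mm (distance of any of screwdriver, cover_plate, parts_bin, ring_gauge from where it was at the start of the episode above 0.03 m).
It also fails if it takes over 64 s, if anything falls off the work surface, if the arm or the gripper's body presses on something with over 40 N, if the wrist force passes 120 N, or if a joint passes its speed limit or range.

### The arm

A 6-joint arm with a two-finger parallel gripper is mounted at the origin on the work surface. World frame = base frame: x ahead of the robot, y to its left, z up, the work surface at z = 0. Lengths are in m, angles in rad, forces in N, time in s.
With the tool pointing down it reaches from about 0.35 to 0.875 m from the base axis. Payload 4.2 kg.
Tool frame: the origin (TCP) lies midway between the tips of the shut fingers; the grasp point (between the pads) lies 19 mm behind it; z points along the fingers, y is the line along which they close (so a half turn about z gives the same grasp; the last joint's range is limited). The gripper opens to 85 mm and grips with 20 to 120 N. Pads are 22 mm wide; open, the fingers measure 114 mm over their backs; the gripper's body (76 mm by 85 mm) begins 54 mm behind the grasp point. The pads swing forward as they close: fully open they stand 13 mm farther back than shut.
Start: joints at [1.418, 0.385, 0.008, 0, -1.194, -0.259], TCP at [0.25, 0.573, 0.231] pointing down, gripper open.
Joint ranges: [-3.14, 3.14], [-1.21, 2.06], [-1.07, 1.41], [-3.16, 2.05], [-2.99, -0.16], [-3.1, 3.1]. Speed limits (rad/s): [2.79, 2.79, 3.14, 3.14, 3.14, 3.14].

### API

Orientations are given as [roll, pitch, yaw] about the fixed x, y, z axes, in that order (R = Rz(yaw) Ry(pitch) Rx(roll)).
In Python, from station import move_pose, move_linear, move_joints, open_gripper, close, sleep, solve_ik, state, get_image, camera_info, MotionError, sign_off, regions_of, landmark_of gives the robot as it stands. Calls block until the motion is done:
- move_pose(position, orientation): joint-space move of the TCP to a pose.
- move_linear(position, rot=None, feed=0.15, until_force=None): straight line of the TCP; rot=None keeps the orientation; feed is the mean speed in m/s. With until_force (N) it stops when the force on the tool has changed by that much, and returns True; else False.
- move_joints(angles): joint-space move.
- open_gripper() and close(f_grip=None): open the fingers fully, or close them until they stop; f_grip is the grip in N (None keeps the last).
- sleep(seconds).
- solve_ik(position, orientation): joint angles nearest the present ones, or None.
- state(): the state.
- get_image(name): name is "side" or "top" or "wrist"; returns (picture, depth): 384x512x3 uint8, blue, green, red; 384x512 float32, m along the optical axis (not along the pixel's ray), 0 where there is no reading.
- camera_info(name): a dict with "vfov" (degrees; the focal length in pixels is half the picture's height over the tangent of half this angle, whatever the lens; pixels are square), "cx", "cy" (the principal point, pixels), "world_to_cam" (4x4, takes a point from world to camera coordinates). Camera axes: x right, y down, z forward; pixel columns grow to the right and rows downward; lengths in m; the calibration is good to about 2 mm. A picture is of the moment at which its call begins: read the wrist's pose just before it. camera_info takes no time and is no camera call; for the wrist camera it gives the pose at the moment of the call.
A pose or a line that the arm cannot do raises MotionError and nothing moves.
- sign_off(): hands the job in; it is judged then, once.
Trained networks look in the newest picture that a camera, given by its name, has taken for a name from the list of things; names that differ only in an ending like _2 or _b are one class to them, and where a whole thing is asked for, a point or a joint stands for the part that bears it (a point fixed in the world has none). Each returns a list of dicts, best first, with "conf" (0 to 1); they miss things now and then, are a little off and sometimes report something else, mostly with a low value. They report only what shows in the picture. A call takes as long as a camera call.
- regions_of(camera, name): "pixels" (384x512 bool, what is visible of it) and "bbox" ([left, top, right, bottom] in pixels, round what is visible of it).
- landmark_of(camera, name): "at" ([column, row] in pixels: a listed point, or the origin of a listed thing).
The state is a dict: "time": time; "joint_pos": joint angles; "qd": joint speeds; "joint_efforts": joint torques, N m; "tool_pos": TCP position; "ee_rot": TCP orientation; "force": force on the tool from outside, world axes, zero at the start; "moment": the same for the moment, N m; "gripper_width": finger opening in m; "grip_force": force on a finger pad.
Only numpy, scipy, OpenCV 4.12 (cv2) and the standard library are available. Lean on these libraries where they do the work, as an engineer would, in place of code of your own. Each camera call takes 0.05 s, during which the arm holds its last target. There are 200 camera calls.

## Working session

There is one attempt and no reset: what is moved stays moved. The work goes in short steps, each a Python script; the robot and the scene stay as the last script left them, time stands still between calls to the robot, and variables do not carry over. Pictures are saved under pics/ and viewed, at most 10 in all, crops included, and the job is handed in when it is done.

```bash
ls; mkdir -p pics; cat > h.py <<'E'
import numpy as np, cv2
from station import *
def cloud(cam,depth,ci=None):
    ci=ci or camera_info(cam); H,W=depth.shape
    f=H/2/np.tan(np.radians(ci["vfov"])/2)
    v,u=np.mgrid[:H,:W]
    P=np.stack([(u-ci["cx"])/f*depth,(v-ci["cy"])/f*depth,depth,np.ones_like(depth)],-1)
    Q=P@np.linalg.inv(np.array(ci["world_to_cam"])).T
    Q=Q[...,:3]; Q[depth<=0]=np.nan
    return Q
E
python3 - <<'E'
from h import *
print({k:np.round(v,3) for k,v in state().items()})
ims=[]
for c in("top","side"):
    im,d=get_image(c); np.savez(f"/tmp/{c}.npz",im=im,d=d); Q=cloud(c,d); ims.append(im)
    print(c,camera_info(c)["vfov"],np.round(np.linalg.inv(camera_info(c)["world_to_cam"])[:3,3],3))
    for n in("housing","jig","long_fence","end_fence","screwdriver","cover_plate","parts_bin","ring_gauge"):
        for r in regions_of(c,n)[:2]:
            m=r["pixels"]; p=Q[m]; p=p[~np.isnan(p[:,0])]
            if len(p): print(n,round(r["conf"],2),r["bbox"],m.sum(),np.round(np.median(p,0),3),np.round(np.percentile(p,[2,98],0),3).tolist())
    for n in("housing","jig","jig_corner","seat","long_fence","end_fence"):
        for r in landmark_of(c,n)[:1]: print("L",n,round(r["conf"],2),np.round(r["at"],1))
    cv2.imwrite(f"pics/{c}0.png",im)
E
```

```text
pics
{'time': np.float64(0.0), 'joint_pos': array([ 1.418e+00,  3.860e-01,  7.000e-03, -1.000e-03, -1.194e+00,
       -2.590e-01]), 'qd': array([-0.001,  0.   , -0.001, -0.001, -0.001,  0.   ]), 'joint_efforts': array([ 0.0000e+00, -3.9229e+01,  1.8840e+01,  4.1860e+00, -5.0000e-03,
        0.0000e+00]), 'tool_pos': array([0.25 , 0.572, 0.23 ]), 'ee_rot': array([ 3.139, -0.   , -0.412]), 'force': array([-0.684,  0.242,  0.069]), 'moment': array([-0.01 , -0.007, -0.006]), 'grip_force': np.float64(0.0), 'gripper_width': np.float64(0.086)}
top 54.90125473369715 [ 0.466 -0.013  1.3  ]
housing 0.77 [296.7, 208.7, 323.5, 235.5] 482 [ 0.528 -0.19   0.04 ] [[0.486, -0.223, 0.004], [0.57, -0.156, 0.065]]
housing 0.62 [179.7, 187.2, 231.1, 245.8] 2333 [0.541 0.174 0.014] [[0.452, 0.095, 0.008], [0.629, 0.248, 0.036]]
jig 0.73 [180.0, 188.8, 229.0, 246.2] 2368 [0.542 0.173 0.014] [[0.453, 0.095, 0.006], [0.633, 0.248, 0.036]]
long_fence 0.68 [182.5, 191.1, 192.4, 244.0] 218 [0.527 0.238 0.033] [[0.45, 0.219, 0.006], [0.609, 0.255, 0.039]]
end_fence 0.43 [185.1, 186.8, 223.4, 197.8] 190 [0.625 0
[... 1479 characters left out ...]
031] [[0.609, 0.122, 0.004], [0.64, 0.242, 0.034]]
screwdriver 0.76 [312.5, 120.5, 342.7, 129.6] 194 [ 0.484 -0.45   0.018] [[0.437, -0.463, 0.004], [0.532, -0.443, 0.027]]
cover_plate 0.56 [168.8, 357.4, 220.3, 384.0] 1130 [0.582 0.471 0.006] [[0.54, 0.445, 0.001], [0.621, 0.499, 0.008]]
parts_bin 0.92 [186.7, 150.0, 234.0, 198.1] 1713 [ 0.776 -0.06   0.024] [[0.721, -0.124, 0.001], [0.819, 0.016, 0.055]]
ring_gauge 0.79 [174.1, 222.2, 198.8, 250.1] 455 [0.743 0.18  0.017] [[0.717, 0.149, -0.001], [0.774, 0.208, 0.022]]
L housing 0.72 [298.3 168.5]
L jig 0.8 [260.1 259.1]
L jig_corner 0.83 [223.4 272.8]
L seat 0.72 [245.1 262.8]
L long_fence 0.81 [255.5 276.6]
L end_fence 0.76 [227.8 249.7]
```

```bash
python3 - <<'E'
from h import *
a=cv2.imread("pics/top0.png")[130:270,90:410]; b=cv2.imread("pics/side0.png")[100:384,130:400]
a=cv2.resize(a,None,fx=2.4,fy=2.4); b=cv2.resize(b,None,fx=0.9,fy=0.9)
o=np.zeros((600,800,3),np.uint8); o[:a.shape[0],:a.shape[1]]=a; o[340:340+b.shape[0],:b.shape[1]]=b[:260]; cv2.imwrite("pics/v1.png",o)
for c in("top","side"):
    z=np.load(f"/tmp/{c}.npz"); Q=cloud(c,z["d"])
    ok=~np.isnan(Q[...,0])
    def box(x,y,zz): return ok&(Q[...,0]>x[0])&(Q[...,0]<x[1])&(Q[...,1]>y[0])&(Q[...,1]<y[1])&(Q[...,2]>zz[0])&(Q[...,2]<zz[1])
    for n,m in(("housing rim",box((.46,.6),(-.25,-.13),(.045,.075))),("fences",box((.43,.66),(.07,.28),(.024,.05))),("jig",box((.43,.66),(.07,.28),(.006,.05))),("bench",box((.4,.45),(-.1,.05),(-.03,.03)))):
        p=Q[m]; 
        if len(p): print(c,n,len(p),np.round(np.median(p[:,2]),4),[np.round(t,4) for t in cv2.minAreaRect(p[:,:2].astype(np.float32))])
E
```

```text
top housing rim 139 0.0604 [array([ 0.5282, -0.1902]), array([0.0566, 0.0839]), np.float64(75.8677)]
top fences 404 0.0333 [array([0.5424, 0.1724]), array([0.1788, 0.15  ]), np.float64(10.4011)]
top jig 2468 0.014 [array([0.5454, 0.1747]), array([0.2297, 0.2086]), np.float64(0.3282)]
top bench 625 0.0022 [array([ 0.4244, -0.0255]), array([0.0482, 0.1463]), np.float64(1.3157)]
side housing rim 303 0.0546 [array([ 0.528 , -0.1882]), array([0.0607, 0.0848]), np.float64(76.9389)]
side fences 841 0.0314 [array([0.5423, 0.1748]), array([0.1802, 0.1508]), np.float64(10.3167)]
side jig 3908 0.0124 [array([0.5425, 0.1741]), array([0.1802, 0.1526]), np.float64(10.4516)]
side bench 717 0.0008 [array([ 0.425 , -0.0249]), array([0.1497, 0.0499]), np.float64(89.9786)]
```

View pics/v1.png

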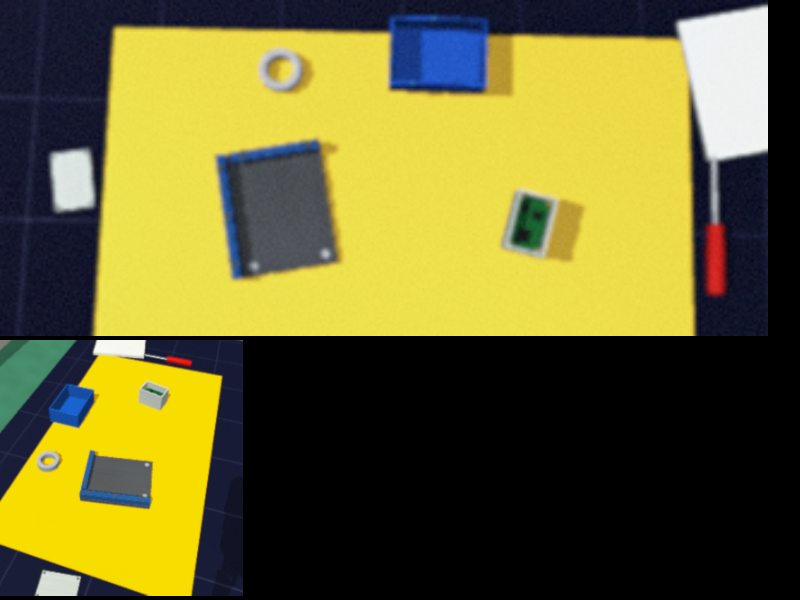

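The picture shows the jig at about (205,217) in the full top view. Its long fence is on the left (+y) and its end fence on top (+x), with yaw about +10.4°. The housing is at (308,222) with yaw about -14°. I'll refine both with the wrist camera.

```bash
python3 - <<'E'
from h import *
open_gripper()
for n,(x,y,yaw),lim in(("jig",(.50,.17,.18),(.43,.66,.07,.28)),("housing",(.50,-.185,-.245),(.46,.6,-.25,-.13))):
    move_pose([x,y,.30],[np.pi,0,yaw]); sleep(.3)
    ci=camera_info("wrist"); im,d=get_image("wrist"); Q=cloud("wrist",d,ci); cv2.imwrite(f"pics/w_{n}.png",im)
    np.savez(f"/tmp/w_{n}.npz",im=im,d=d,Q=Q)
    print(n,state()["time"],np.round(state()["joint_pos"],2),np.round(np.linalg.inv(ci["world_to_cam"])[:3,3],3))
    ok=~np.isnan(Q[...,0])&(Q[...,0]>lim[0])&(Q[...,0]<lim[1])&(Q[...,1]>lim[2])&(Q[...,1]<lim[3])
    for lo,hi in((-.02,.006),(.007,.022),(.024,.045),(.05,.07)):
        m=ok&(Q[...,2]>lo)&(Q[...,2]<hi); p=Q[m]
        if len(p)>30: print(lo,len(p),np.round(np.median(p[:,2]),4),[np.round(t,4) for t in cv2.minAreaRect(p[:,:2].astype(np.float32))])
a=[cv2.imread(f"pics/w_{n}.png") for n in("jig","housing")]
cv2.imwrite("pics/v2.png",cv2.resize(np.hstack(a),(800,300)))
E
```

```text
jig 3.8167 [ 0.64  0.18 -0.11 -0.   -1.28  1.12] [0.575 0.184 0.443]
-0.02 7471 0.0017 [array([0.545, 0.175]), array([0.23  , 0.2099]), np.float64(0.0028)]
0.007 9180 0.0127 [array([0.5444, 0.1667]), array([0.1786, 0.1365]), np.float64(10.443)]
0.024 2215 0.0327 [array([0.5427, 0.1738]), array([0.1793, 0.1496]), np.float64(10.4323)]
housing 5.5 [-0.05  0.18 -0.1   0.   -1.29  1.38] [ 0.574 -0.203  0.443]
-0.02 3983 0.0017 [array([ 0.53, -0.19]), array([0.12, 0.14]), np.float64(89.9841)]
0.024 1621 0.0375 [array([ 0.5283, -0.1887]), array([0.0482, 0.0746]), np.float64(75.9937)]
0.05 656 0.0605 [array([ 0.5295, -0.189 ]), array([0.056 , 0.0837]), np.float64(75.9605)]
```

View pics/v2.png

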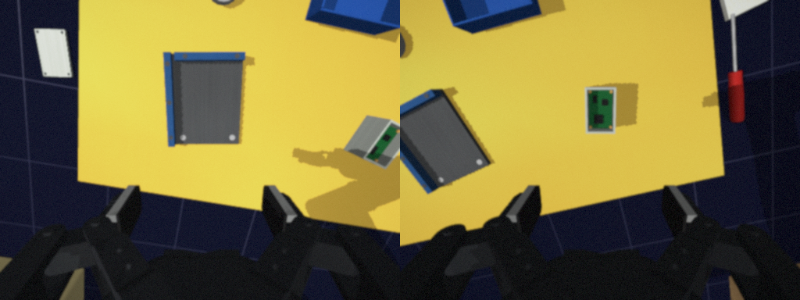

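Left half: the jig sits square to the wrist, with its corner at the upper left (168,55). Right half: the housing is square to the wrist at (600,110). Both yaws are confirmed. Next I'll grasp, lift, tip and level.

```bash
python3 - <<'E'
from h import *
yaw=np.radians(-14.04); x,y=.5292,-.189; D=[np.pi,0,yaw]
move_pose([x,y,.13],D); move_linear([x,y,.024],feed=.1)
sleep(.2); close(70); sleep(.3); s=state(); print(s["gripper_width"],s["grip_force"],s["tool_pos"],s["time"])
s0=s["force"]
move_linear([x,y,.16],feed=.12); sleep(.3); s=state(); print("lift",s["gripper_width"],s["grip_force"],s["force"]-s0,s["time"])
for sg in(1,-1):
    R=[np.pi-sg*.53,0,yaw]; q=solve_ik([x,y,.16],R)
    print(sg,q is not None and np.round(q,2))
    if q is not None and np.abs(np.array(q)-s["joint_pos"]).max()<1.2:
        move_pose([x,y,.16],R); sleep(1.1)
        Im,_=get_image("side"); cv2.imwrite("pics/tip.png",cv2.resize(Im[20:220,200:420],None,fx=2,fy=2)); print(state()["ee_rot"],state()["time"])
        move_pose([x,y,.16],D); sleep(.4); break
print(state()["ee_rot"],state()["grip_force"],state()["time"])
ci=camera_info("wrist"); im,d=get_image("wrist"); cv2.imwrite("pics/w2.png",im)
E
```

```text
0.054904087090536374 75.7037615776062 [ 0.52951558 -0.18906709  0.02447172] 8.3167
lift 0.05507110303957157 74.99222874641418 [  1.12321308   0.826271   -10.40908934] 9.9
1 [ 0.16  0.39 -0.49  0.58 -1.01  0.77]
[ 2.61156473e+00  2.31535417e-05 -2.44964867e-01] 11.6833
[ 3.14106121e+00  1.04216912e-03 -2.43869305e-01] 74.92253422737122 12.7167
```

View pics/tip.png

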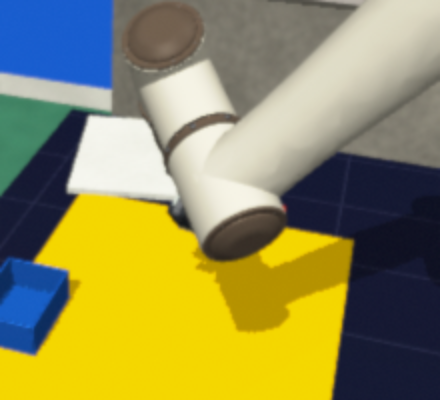

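The arm hides the housing in this view, but the grip is 75 N at 55 mm width and the tool tipped 0.53 rad and came back level. I'll carry it to the jig and lower it 12 mm short of both fences.

```bash
cat >> h.py <<'E'
JY=np.radians(10.43); JO=np.array([.5427,.1738]); JR=np.array([[np.cos(JY),-np.sin(JY)],[np.sin(JY),np.cos(JY)]])
def j2w(x,y): return JO+JR@np.array([x,y])
def rep(t,f0=None):
    s=state(); f=np.array(s["force"])-(0 if f0 is None else f0)
    print(t,"t%.1f"%s["time"],"jig xy mm",np.round((JR.T@(np.array(s["tool_pos"])[:2]-JO))*1e3,1),"z",round(s["tool_pos"][2]*1e3,1),"Fjig",np.round(JR.T@f[:2],1),round(f[2],1),"rot",np.round(s["ee_rot"],3),"grip",round(s["grip_force"],1),flush=True)
    return s
E
python3 - <<'E'
from h import *
D=[np.pi,0,JY]; p=j2w(.022,.021)
move_pose([*p,.16],D); move_linear([*p,.06],feed=.1); sleep(.4)
s=rep("hover"); f0=np.array(s["force"]); np.save("/tmp/f0.npy",f0)
im,d=get_image("side"); cv2.imwrite("pics/hov.png",cv2.resize(im[180:330,180:340],None,fx=3.5,fy=3.5)); cv2.imwrite("pics/hovw.png",get_image("wrist")[0])
print(move_linear([*p,.030],feed=.02,until_force=6)); sleep(.2); rep("down",f0)
E
```

```text
hover t15.8 jig xy mm [22.1 21.1] z 60.2 Fjig [ 0.1 -0.3] -4.0 rot [-3.141 -0.     0.182] grip 74.9
True
down t17.1 jig xy mm [22.1 21.1] z 36.5 Fjig [0.4 1.2] 9.7 rot [3.141 0.    0.182] grip 75.8
```

View pics/hov.png

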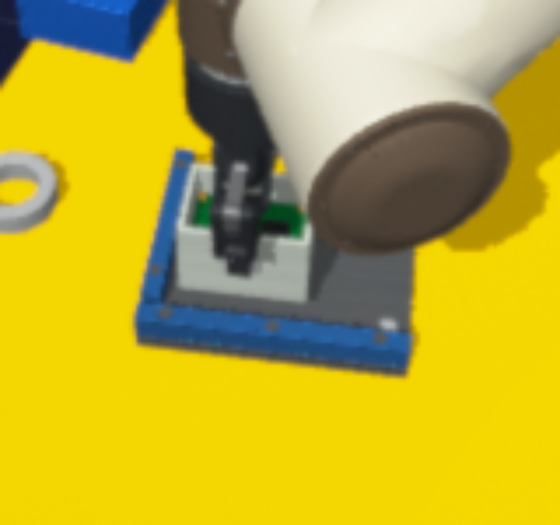

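The housing hangs level and parallel to the fences, just inside the corner, and contact came at the expected height (36.5 mm). Now I'll press toward the long fence, then the end fence.

```bash
python3 - <<'E'
from h import *
f0=np.load("/tmp/f0.npy")
z=state()["tool_pos"][2]
print(move_linear([*j2w(.022,.039),z],feed=.012,until_force=9)); sleep(.2); s=rep("y",f0)
y=(JR.T@(np.array(s["tool_pos"])[:2]-JO))[1]
print(move_linear([*j2w(.042,y),z],feed=.012,until_force=9)); sleep(.3); rep("x",f0)
sleep(.5); rep("hold",f0)
E
```

```text
True
y t18.4 jig xy mm [22.  32.3] z 36.6 Fjig [-0.8  1. ] 6.5 rot [3.139 0.004 0.182] grip 75.8
True
x t19.7 jig xy mm [33.7 32.1] z 36.7 Fjig [0.6 0.8] 6.9 rot [3.138 0.006 0.182] grip 75.8
hold t20.2 jig xy mm [33.3 31.9] z 36.7 Fjig [1.2 1.3] 7.1 rot [3.138 0.007 0.182] grip 75.8
```

The arm relaxes after each force stop, so I'll step the target past contact until both fences carry a steady load.

```bash
python3 - <<'E'
from h import *
f0=np.load("/tmp/f0.npy")
z=.0366; c=np.array([.0335,.0321])
for i in range(14):
    move_linear([*j2w(*c),z],rot=[np.pi,0,JY],feed=.01); sleep(.4); s=rep(np.round(c*1e3,1),f0)
    F=JR.T@(np.array(s["force"])-f0)[:2]
    if (F<-9).all(): break
    if state()["time"]>45 or (F<-30).any(): break
    c=c+np.where(F<-9,0,np.where(F<-5,.0003,.0006))
np.save("/tmp/c.npy",c)
E
```

```text
[33.5 32.1] t20.9 jig xy mm [33.  31.8] z 36.5 Fjig [-0.8  0.2] 6.8 rot [3.141e+00 1.000e-03 1.820e-01] grip 75.8
[34.1 32.7] t21.5 jig xy mm [33.3 32.2] z 36.5 Fjig [-2.6 -2.1] 9.2 rot [3.141e+00 2.000e-03 1.820e-01] grip 76.0
[34.7 33.3] t22.2 jig xy mm [33.4 32.4] z 36.5 Fjig [-2.4 -2.2] 9.8 rot [3.14e+00 3.00e-03 1.82e-01] grip 76.2
[35.3 33.9] t22.8 jig xy mm [33.5 32.4] z 36.6 Fjig [-3.7 -4.1] 11.2 rot [3.139 0.004 0.182] grip 76.4
[35.9 34.5] t23.5 jig xy mm [33.6 32.5] z 36.6 Fjig [-4.4 -4.9] 12.0 rot [3.138 0.006 0.182] grip 76.5
[36.5 35.1] t24.1 jig xy mm [33.6 32.5] z 36.6 Fjig [-6.3 -7. ] 13.3 rot [3.137 0.007 0.183] grip 76.6
[36.8 35.4] t24.8 jig xy mm [33.6 32.5] z 36.7 Fjig [-6.6 -7.2] 13.6 rot [3.137 0.008 0.183] grip 76.7
[37.1 35.7] t25.4 jig xy mm [33.7 32.5] z 36.7 Fjig [-6.8 -7.3] 14.7 rot [3.136 0.008 0.183] grip 76.7
[37.4 36. ] t26.1 jig xy mm [33.7 32.5] z 36.7 Fjig [-7.  -9.2] 14.9 rot [3.136 0.009 0.183] grip 76.8
[37.7 36. ] t26.7 jig xy mm [33.8 32.5] z 36.7 Fjig [-8.5 -7.3] 15.2 rot [3.136 0.009 0.183] grip 76.9
[38.  36.3] t27.4 jig xy mm [33.8 32.5] z 36.7 Fjig [-7.5 -9.9] 17.0 rot [3.135 0.01  0.183] grip 77.0
[38.3 36.3] t28.0 jig xy mm [33.8 32.6] z 36.7 Fjig [-9.  -8.1] 16.7 rot [3.135 0.011 0.183] grip 77.1
[38.6 36.6] t28.7 jig xy mm [33.8 32.6] z 36.8 Fjig [-9.9 -9.2] 17.1 rot [3.135 0.011 0.183] grip 77.1
```

```bash
python3 - <<'E'
from h import *
f0=np.load("/tmp/f0.npy")
sleep(.8); rep("hold",f0)
a=get_image("side")[0][200:310,190:330]; b=get_image("top")[0][170:260,160:250]; w=get_image("wrist")[0][:, :]
a=cv2.resize(a,(420,330)); b=cv2.resize(b,(330,330)); w=cv2.resize(w,(340,255))
o=np.zeros((590,760,3),np.uint8); o[:330,:420]=a; o[:330,425:755]=b; o[332:587,:340]=w; cv2.imwrite("pics/fin.png",o)
E
```

```text
hold t29.5 jig xy mm [33.8 32.6] z 36.8 Fjig [-8.6 -8.8] 18.3 rot [3.135 0.011 0.183] grip 77.1
```

View pics/fin.png

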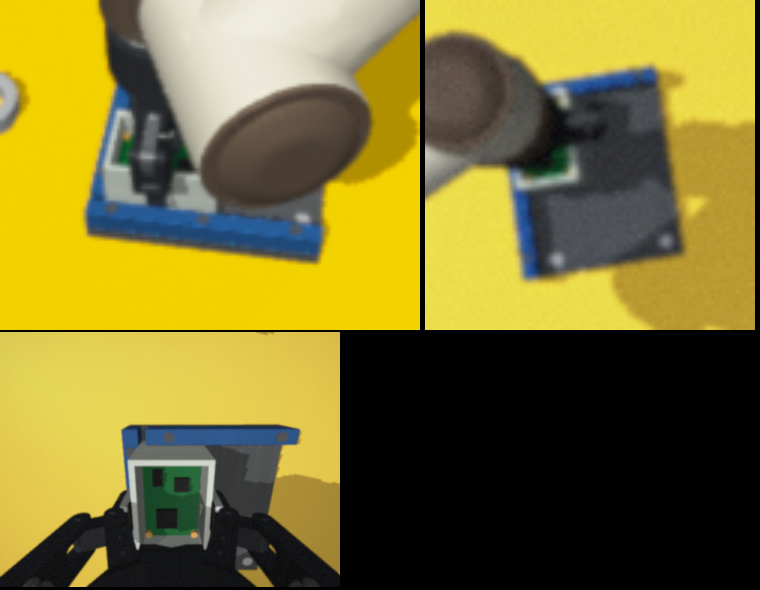

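The side view (left) shows the housing's long side on the long fence at about (160,205) and its end on the end fence at about (108,160). The wrist view shows it square in the corner. Forces are steady at about 8.7 N each way, so I'm handing in.

```bash
python3 -c "
from h import *
print(sign_off())"
```

```text
the job is handed in; nothing more can be done
None
```

I tipped the housing about 30° in the air, levelled it and set it in the jig corner, then handed the job in with it still gripped and pressed at about 9 N toward each fence; the sign-off returned no verdict.

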